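# Pick the orange wire spool off the revolving spool stand

### The arm

A 6-joint arm with a two-finger parallel gripper is mounted at the origin on the work surface. World frame = base frame: x ahead of the robot, y to its left, z up, the work surface at z = 0. Lengths are in m, angles in rad, forces in N, time in s.
With the tool pointing down it reaches from about 0.325 to 0.85 m from the base axis. Payload 15.5 kg.
Tool frame: the origin (TCP) lies at the very end of the fingers, on their centre line; the grasp point (between the pads) lies 19 mm behind it; z points along the fingers, y is the line along which they close (so a half turn about z gives the same grasp; the last joint's range is limited). The gripper opens to 91 mm and grips with 3 to 60 N. Pads are 32 mm wide; open, the fingers measure 118 mm over their backs; the gripper's body (76 mm by 178 mm) begins 60 mm behind the grasp point.
Start: joints at [-1.421, 0.494, 1.345, -0, 1.302, -0.096], TCP at [0.151, -0.606, 0.214] pointing down, gripper open.
Joint ranges: [-2.91, 2.91], [-0.82, 2.16], [0.22, 2.67], [-1.22, 4.37], [0.12, 2.79], [-3.08, 3.08]. Speed limits (rad/s): [1.89, 1.89, 2.57, 3.01, 3.01, 3.01].

### API

Orientations are given as a 3x3 rotation matrix whose columns are the frame's x, y, z axes.
In Python, from workcell import sensors, imaging, env gives the robot as it stands.
- The arm moves only by the tool send_rows, never from a script. Its argument "increments" is a list of rows, each a list of 7 numbers: the shift along the tool's x, y, z in units of 25 mm (1.0 is 25 mm), then the turn, a rotation vector about the tool's x, y, z in units of 5 degrees (1.0 is 5 degrees), then the opening, from 0 (shut) to 1 (fully open). A call has 1 to 12 rows; each row shifts and turns the commanded pose from where the row before left it, along the tool's axes as they then stand; what a row does not reach is not made up. A row lasts 1/8 s, in which the tool goes at most 62.5 mm and 10.7 degrees, less where a joint would pass 70% of its speed; a pose out of reach is approached as far as the arm can. A call is refused whole if a number of a shift passes 1 or a number of a turn 1, either way. A call with a gripper value outside its range is refused whole. The fingers move at their own pace and stop on an object; "force" is the grip in N (left out, the last holds). Time passes only in rows, so rows that do not move let the fingers close. It gives the time, the measured TCP pose, the force, the opening and the grip force at its end, in the units of the state.
- sensors.sense(): the state, without advancing time (a new reading comes with each control period).
- imaging.read_camera(name): name is "scene" or "top" or "wrist"; returns (picture, depth): 384x512x3 uint8, blue, green, red; 384x512 float32, m along the optical axis (not along the pixel's ray), 0 where there is no reading.
- imaging.get_calibration(name): a dict with "mtx" (3x3 intrinsics, pixels), "distortion" ([k1, k2, p1, p2, k3] as OpenCV has them; the pictures are not rectified), "R" (3x3) and "t" (3): a world point X has camera coordinates R X + t. Camera axes: x right, y down, z forward; pixel columns grow to the right and rows downward; lengths in m; the calibration is good to about 2 mm. A picture is of the moment at which its call begins: read the wrist's pose just before it. get_calibration takes no time and is no camera call; for the wrist camera it gives the pose at the moment of the call.
- env.finish_job(): hands the job in; it is judged then, once.
The state is a dict: "t": time; "qpos": joint angles; "joint_vel": joint speeds; "effort": joint torques, N m; "tcp_pos": TCP position; "orientation": TCP orientation; "force": force on the tool from outside, world axes, zero at the start; "wrist_torque": the same for the moment, N m; "finger_gap": finger opening in m; "grasp_force": force on a finger pad.
Only numpy, scipy, OpenCV 4.12 (cv2) and the standard library are available. Lean on these libraries where they do the work, as an engineer would, in place of code of your own. Each camera call takes 0.05 s, during which the arm holds its last target. There are 200 camera calls.

### The job

Pick the spool of orange wire for this job: turn the revolving spool stand until the orange spool stands in the open front, clear of the dust hood, slide it straight up off its pin, and stand it upright on the yellow picking ticket in the kit tray. Leave the other spools on their pins, and do not shift or tip anything else on the bench.

Things in the scene. Friction and masses are not known exactly. Their poses are not given: they have to be found in the camera images.
- stand: Spool stand, fixed to the bench. Origin on the turntable's axis at bench height. Its x axis points to the closed back; -x is the open front, towards the robot (yaw within 0.25 rad of world). Grey base plate 4 mm thick, x -125 to +165 mm, y +-165 mm.
- hood_edge (a point): Middle of the lower front edge of the stand's clear dust hood, 25 mm in front of the turntable's axis. The roof runs from here back to x = +165 mm and over y +-165 mm of the stand; underside 118 mm, top 125 mm above the bench; clear walls under it at the back and both sides. In front of the edge the stand is open from above; a spool under the roof cannot be lifted off its pin.
- carousel: Plywood turntable, 290 mm diameter, turning without end both ways about its z axis; stays where left, turns at about 0.5 N pushed at the rim. Origin on the axis on its upper face, 26 mm above the bench. It carries four pins (see pin), four knobs (see knob) and a hub 36 mm wide, 20 mm tall in the middle.
- pin (a point): Tip of one of the turntable's four upright steel pins, 14 mm diameter, 65 mm tall above its upper face, on a circle of 88 mm radius at 0, 90, 180 and 270 degrees about z from the turntable's x axis. This one is at 180 degrees; its neighbours are alike.
- knob (a point): Top of one of the turntable's four upright black finger knobs, to push it round by; 14 mm diameter, 28 mm tall above its upper face, on a circle of 132 mm radius at 45, 135, 225 and 315 degrees about z from the turntable's x axis. This one is at 225 degrees.
- spool_orange: The spool wanted: orange wire on a black spool with an orange ring label on its upper flange; 60 mm diameter, 50 mm tall, 22 mm bore right through, 0.2 to 0.45 kg. Origin at the centre of its underside, z axis along the bore. It starts on one of the pins under the hood, loose on it (4 mm play) and free to spin.
- spool_grey: Spool of white-grey wire, same size, on a pin; stays on its pin (it may ride round with the turntable). Origin at the centre of its underside.
- spool_blue: Spool of blue wire, same size, on a pin; stays on its pin. Origin at the centre of its underside.
- spool_green: Spool of green wire, same size, on a pin; stays on its pin. Origin at the centre of its underside.
- tray: Grey kit tray, fixed, 300 mm (its x) by 150 mm (its y), 40 mm tall, walls 4 mm, floor 4 mm. Two dividers, 35 mm tall counted from the bench, split it along x into three bays, each about 95 mm (x) by 142 mm (y), centres at x = -99, 0 and +99 mm. Origin at the centre of its underside.
- ticket: Yellow picking ticket, a fixed card 74 x 105 x 2 mm lying on the floor of the one empty bay of the tray, at the bay's centre. Origin at the centre of its underside (4 mm above the bench); its long side, y, lies along the tray's y.
- jar: Glass jar with a black lid in another bay of the tray, 54 mm diameter, 68 mm tall; bystander. Origin at the centre of its underside.
- carton: Cardboard carton in another bay of the tray, 58 x 80 mm, 46 mm tall; bystander. Origin at the centre of its underside.
- cup: White drinking cup with a lid, 80 mm across, 112 mm tall (the straw to 153 mm); bystander on the robot's side of the stand. Origin at the centre of its underside.
- tape: Roll of brown tape lying flat, 100 mm diameter, 48 mm tall; bystander. Origin at the centre of its underside.
- driver: Red-handled screwdriver lying on the bench, 160 mm long; bystander. Its x axis points to the tip; origin near its middle, on its underside.
- tin: Tin with a green label, 58 mm diameter, 75 mm tall, between stand and tray; bystander. Origin at the centre of its underside.
- screwbox: Red screw box, 75 x 95 mm, 52 mm tall, beside the stand; bystander. Origin at the centre of its underside.
There are look-alikes about, which are no part of the job. What is shaped like the spool_grey but purple or turquoise is not meant. Of the things like the spool_blue, leave any that is turquoise; of the rest the smaller one is meant.

How it is judged:
On the way, in this order (a step that is already met when the one before it is completed fails the run):
1. the orange spool, still down on its pin, has been brought round into the open front, clear of the hood's edge (x of spool_orange in the frame of stand below -0.06 m and z of spool_orange in the frame of carousel below 0.01 m), for 0.2 s.
2. the orange spool has been slid up clear of the top of its pin (z of spool_orange in the frame of carousel above 0.066 m), for 0.05 s.
At the end, for the whole second after the job is handed in: The orange spool stands upright (within 0.1 rad), at rest, on the yellow ticket in the tray, its centre within 25 mm of the ticket's centre; the grey, blue and green spools are still fully down on their pins; all else stands where it was (within 20 mm) and upright (horizontal distance between spool_orange and ticket below 0.025 m and z of spool_orange in the frame of ticket below 0.006 m and angle between spool_orange's own z axis and vertical below 0.1 rad and linear speed of spool_orange below 0.02 m/s and horizontal distance between each of spool_grey, spool_blue, spool_green and carousel below 0.1 m and z of each of spool_grey, spool_blue, spool_green in the frame of carousel below 0.005 m); the robot touches nothing.
It fails at once if another spool is lifted on its pin by more than 15 mm (z of any of spool_grey, spool_blue, spool_green in the frame of carousel above 0.015 m).
It fails at once if a thing in the tray or on the bench is shifted by more than 20 mm (distance of any of jar, carton, cup, tape, driver, tin, screwbox from where it was at the start of the episode above 0.02 m).
It fails at once if the jar, the cup or the tin is tipped by more than 0.4 rad (angle between any of jar, cup, tin's own z axis and vertical above 0.4 rad).
It also fails if it takes over 72 s, if anything falls off the work surface, if the arm or the gripper's body presses on something with over 40 N, if the wrist force passes 120 N, or if a joint passes its speed limit or range.

## Working session

There is one attempt and no reset: what is moved stays moved. The work goes in short steps, Python scripts to look and compute and a tool call to move; the robot and the scene stay as the last step left them, time stands still between calls to the robot, and variables do not carry over. Pictures are saved under pics/ and viewed, at most 10 in all, crops included, and the job is handed in when it is done.

Besides the shell and the picture viewer there is one more tool, called after "Emit:" as name([rows], argument=value, ...), one row to a line, values as JSON. send_rows: Moves the arm, as the interface text tells. Its arguments: {"type":"object","properties":{"increments":{"type":"array","items":{"type":"array","items":{"type":"number"}}},"force":{"type":"number"}},"required":["increments"]}

```bash
mkdir -p pics; cat > h.py <<'E'
import numpy as np, cv2
from workcell import sensors, imaging, env
def grab(n):
    c=imaging.get_calibration(n); im,d=imaging.read_camera(n)
    return im,d,{k:np.array(v,float) for k,v in c.items()}
def world(c,d):
    h,w=d.shape; u,v=np.meshgrid(np.arange(w),np.arange(h))
    p=cv2.undistortPoints(np.stack([u,v],-1).reshape(-1,1,2).astype(float),c['mtx'],c['distortion']).reshape(h,w,2)
    X=np.dstack([p*d[...,None],d]); return (X-c['t'])@c['R']
def ray(c,px,z):
    p=cv2.undistortPoints(np.array(px,float).reshape(-1,1,2),c['mtx'],c['distortion']).reshape(-1,2)
    r=np.c_[p,np.ones(len(p))]@c['R']; o=-c['R'].T@c['t']
    return o+r*((z-o[2])/r[:,2])[:,None]
def proj(c,X): return cv2.projectPoints(np.array(X,float).reshape(-1,3),cv2.Rodrigues(c['R'])[0],c['t'],c['mtx'],c['distortion'])[0].reshape(-1,2)
E
python3 - <<'E'
from h import *
for n in("top","scene"):
    im,d,c=grab(n); np.savez(f'{n}0.npz',im=im,d=d,**c)
    cv2.imwrite(f'pics/{n}0.png',cv2.resize(im,(800,600))); print(n,-c['R'].T@c['t'],c['R'][2])
s=sensors.sense(); print(s['t'],s['orientation'],s['finger_gap'])
E
```

```text
top [ 0.21786959 -0.07229545  1.62363802] [ 0.17190676 -0.00471985 -0.98510192]
scene [1.36878652 0.35558103 0.96138594] [-0.67590874 -0.33229949 -0.65781793]
0.1 [[ 9.70184862e-01  2.42366045e-01 -1.83041379e-04]
 [ 2.42366095e-01 -9.70184211e-01  1.12820768e-03]
 [ 9.58553762e-05 -1.13893303e-03 -9.99999347e-01]] 0.09097633581866749
```

View pics/top0.png

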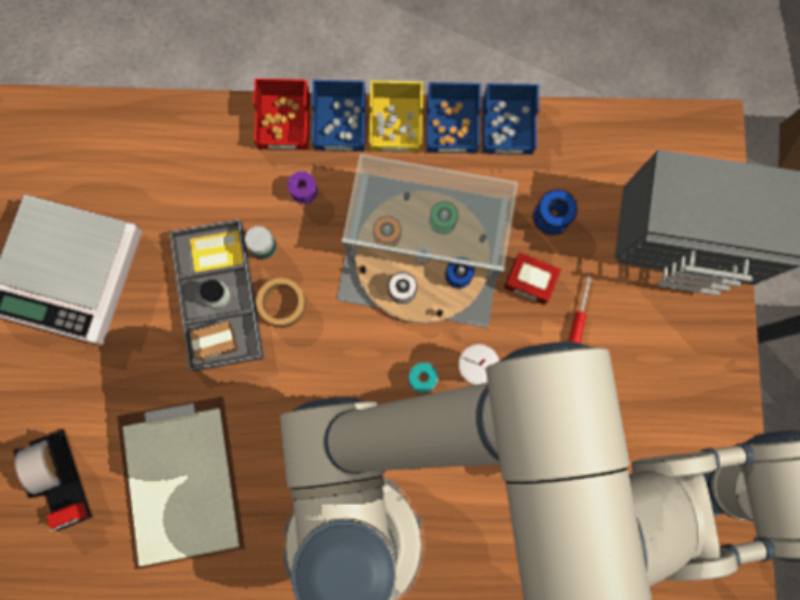

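View pics/scene0.png

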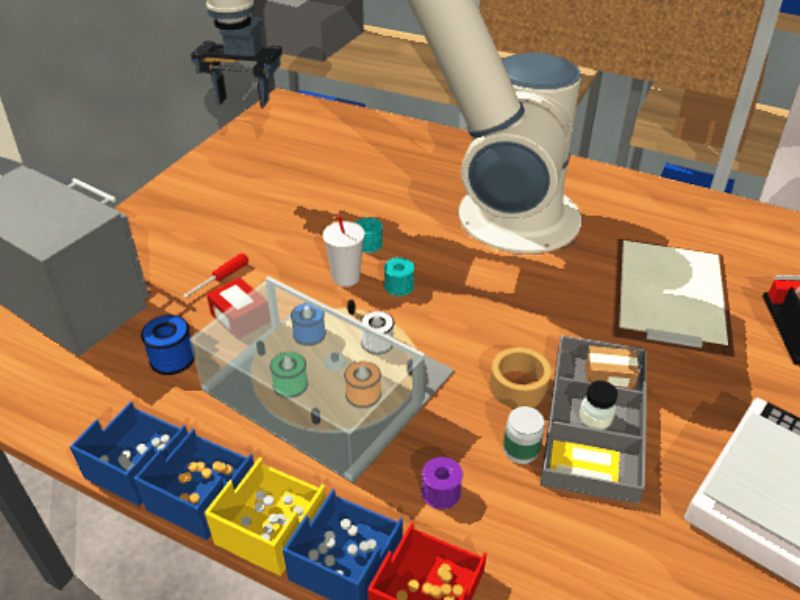

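The top view (800x600) shows the stand: orange at (387,230) and green at (444,216) under the hood, blue at (460,270), and grey at (402,286) in the open front. The knobs are near (362,268), (436,313), (482,238) and (407,196). The ticket is at (215,250) in the far bay, with the tin at (260,242), tape at (280,302), cup at (479,364) and screwbox at (532,278). The teal, purple and large blue spools are the look-alikes.

```bash
python3 - <<'E'
from h import *
f=np.load('top0.npz'); c={k:f[k] for k in('mtx','distortion','R','t')}; im=f['im']; d=f['d']; s=.64
def P(l,z): return np.round(ray(c,np.array(l)*s,z)[:,:2],4).tolist()
W=world(c,d); hsv=cv2.cvtColor(im,cv2.COLOR_BGR2HSV)
print('spool tops o,gn,b,gy',P([(387,230),(444,216),(460,270),(402,286)],.076))
print('pin/bore tops via z .091',P([(387,230),(444,216),(461,268),(403,284)],.091))
print('knobs',P([(362,268),(436,313),(482,238),(407,196)],.054))
print('hood front corners',P([(343,241),(503,269)],.125),'back',P([(361,156),(517,182)],.125))
print('tray corners',P([(170,233),(241,221),(262,357),(192,370)],.04))
m=cv2.inRange(hsv,(22,120,120),(35,255,255)); m[:, :100]=0;m[:,165:]=0;m[:130]=0;m[190:]=0
r=cv2.minAreaRect(np.argwhere(m)[:,::-1].astype(np.float32)); print('ticket',r,np.round(ray(c,cv2.boxPoints(r),.006)[:,:2],3).tolist(),ray(c,[r[0]],.006))
print('tin',P([(260,240)],.075),'tape',P([(280,301)],.048),'cup',P([(479,364)],.112),'box',P([(533,276)],.052),'jar',P([(214,291)],.068),'carton',P([(212,341)],.046))
for n,(u,v) in dict(orange=(378,232),grey=(393,288),blue=(452,272),hood=(420,180),ply=(420,300),tin=(260,240),jar=(212,288)).items(): print(n,W[int(v*s),int(u*s)].round(3))
b=cv2.resize(im[90:240,90:350],(800,462),interpolation=cv2.INTER_CUBIC); cv2.imwrite('pics/crop.png',b)
E
```

```text
spool tops o,gn,b,gy [[0.6395, -0.0572], [0.6722, -0.176], [0.5571, -0.2101], [0.521, -0.0906]]
pin/bore tops via z .091 [[0.6354, -0.0574], [0.6678, -0.175], [0.5581, -0.2108], [0.5222, -0.0924]]
knobs [[0.5621, -0.0062], [0.4695, -0.1626], [0.6321, -0.2583], [0.7212, -0.0981]]
hood front corners [[0.6014, 0.0305], [0.5502, -0.292]] back [[0.7817, -0.001], [0.7327, -0.3214]]
tray corners [[0.6326, 0.4037], [0.6624, 0.2551], [0.3723, 0.1964], [0.3429, 0.3387]]
ticket ((137.96800231933594, 160.32400512695312), (22.092355728149414, 32.02050018310547), 79.69515228271484) [[0.631, 0.375], [0.654, 0.27], [0.578, 0.252], [0.556, 0.357]] [[0.60471811 0.31348577 0.006     ]]
tin [[0.6126, 0.2064]] tape [[0.4894, 0.1633]] cup [[0.3596, -0.2453]] box [[0.5525, -0.3656]] jar [[0.5041, 0.2969]] carton [[0.403, 0.3]]
orange [ 0.623 -0.037  0.124]
grey [ 0.518 -0.07   0.071]
blue [ 0.552 -0.193  0.078]
hood [ 0.736 -0.121  0.119]
ply [ 0.501 -0.127  0.028]
tin [0.617 0.209 0.066]
jar [0.51  0.302 0.076]
```

View pics/crop.png

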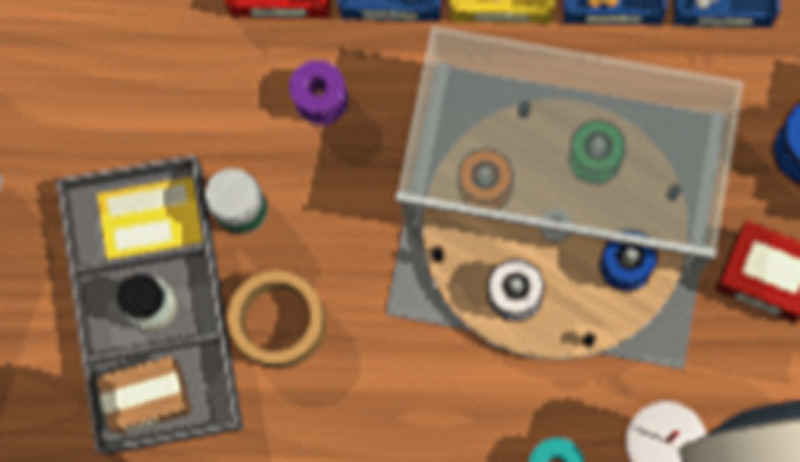

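Emit:
send_rows([
  [0,0,-0.4,0,0,0.92,0],
  [0,0,-0.4,0,0,0.92,0],
  [0,0,0,0,0,0.92,0],
  [0,0,0,0,0,0.92,0],
  [0,0,0,0,0,0.92,0],
  [0.5,-1,0,0,0,0,0],
  [0.5,-1,0,0,0,0,0],
  [0.5,-1,0,0,0,0,0],
  [0.5,-1,0,0,0,0,0],
  [0.5,-1,0,0,0,0,0],
  [0.5,-1,0,0,0,0,0],
  [0.5,-1,0,0,0,0,0],
], force=20)

```text
t: 1.6
tcp_pos: [0.2656, -0.4462, 0.2337]
orientation: [[0.988, -0.156, -0.0], [-0.156, -0.988, 0.0], [-0.0, -0.0, -1.0]]
force: [0.5, 0.6, 0.1]
finger_gap: 0.0005
grasp_force: 0.0
```

Emit:
send_rows([
  [0.48,-1,0,0,0,0,0],
  [0.48,-1,0,0,0,0,0],
  [0.48,-1,0,0,0,0,0],
  [0.48,-1,0,0,0,0,0],
  [0.48,-1,0,0,0,0,0],
  [0.48,-1,0,0,0,0,0],
  [0.48,-1,0,0,0,0,0],
  [0.48,-1,0,0,0,0,0],
  [0.48,-1,0,0,0,0,0],
  [0.48,-1,0,0,0,0,0],
  [0.48,-1,0,0,0,0,0],
  [0.48,-1,0,0,0,0,0],
])

```text
t: 3.1
tcp_pos: [0.4546, -0.1724, 0.2338]
orientation: [[0.988, -0.156, -0.0], [-0.156, -0.988, 0.0], [-0.0, -0.0, -1.0]]
force: [-0.9, -0.7, 0.4]
finger_gap: 0.0005
grasp_force: 0.0
```

Emit:
send_rows([
  [0.25,-0.9,0,0,0,0,0],
  [0.25,-0.9,0,0,0,0,0],
  [0,0,0,0,0,0,0],
  [0,0,0,0,0,0,0],
])

```text
t: 3.6
tcp_pos: [0.4733, -0.1311, 0.2338]
orientation: [[0.988, -0.156, -0.0], [-0.156, -0.988, -0.0], [-0.0, 0.0, -1.0]]
force: [-0.3, -0.5, -0.5]
finger_gap: 0.0005
grasp_force: 0.0
```

```bash
python3 - <<'E'
from h import *
print(sensors.sense()['tcp_pos'])
im,d,c=grab('wrist'); np.savez('w0.npz',im=im,d=d,**c); print(-c['R'].T@c['t'],c['R'][2])
cv2.imwrite('pics/w0.png',im)
E
```

```text
[ 0.47331016 -0.13110387  0.23376213]
[ 0.54832364 -0.14258505  0.40477113] [-0.26694535  0.041044   -0.96283725]
```

View pics/w0.png

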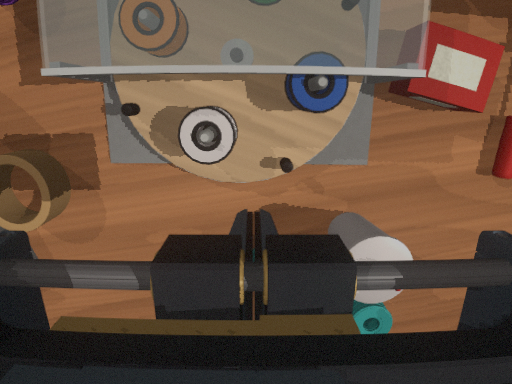

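The wrist view shows the grey pin at (207,133), blue pin (320,82), orange pin (148,18), knobs at (286,164) and (130,109), the hood edge along row 72, and the base's front corners at (110,162) and (370,164).

```bash
python3 - <<'E'
from h import *
f=np.load('w0.npz'); c={k:f[k] for k in('mtx','distortion','R','t')}
P=lambda l,z: ray(c,l,z)[:,:2]
p=P([(207,132),(320,82),(148,18)],.091); print('pins gy,b,o',p.round(4))
g,b,o=p; ax=(b+o)/2; print('axis',ax, np.linalg.norm(g-ax),np.linalg.norm(b-o)/2)
k=P([(288,166),(125,109)],.054); print('knobs',k.round(4),np.linalg.norm(k-ax,axis=1))
e=P([(42,73),(428,73)],.118); dd=e[0]-e[1]; print('edge',e,dd,np.arctan2(-dd[0],dd[1]))
q=P([(110,163),(371,164)],.004);dd=q[0]-q[1];yaw=np.arctan2(-dd[0],dd[1]);x=np.array([np.cos(yaw),np.sin(yaw)]);print('base',q,np.linalg.norm(dd),yaw,'axis from base',q.mean(0)+.125*x)
yaw=-.155;R=np.array([[np.cos(yaw),-np.sin(yaw)],[np.sin(yaw),np.cos(yaw)]])
for A in [ax]: print('stand frame pins',((p-A)@R).round(4),'knobs',((k-A)@R).round(4))
E
```

```text
pins gy,b,o [[ 0.5266 -0.094 ]
 [ 0.5562 -0.2078]
 [ 0.6375 -0.0599]]
axis [ 0.59682141 -0.13387453] 0.08075047861753357 0.08437971969671045
knobs [[ 0.4729 -0.1704]
 [ 0.5629 -0.005 ]] [0.12916232 0.13324144]
edge [[ 0.60438303  0.03724973]
 [ 0.55024992 -0.29786645]] [0.05413312 0.33511618] -0.16015195126745727
base [[ 0.50230718  0.05134845]
 [ 0.44840577 -0.28066902]] 0.33636432141435846 -0.1609409846352216 axis from base [ 0.59874109 -0.13469117]
stand frame pins [[-0.0756  0.0285]
 [-0.0287 -0.0793]
 [ 0.0287  0.0793]] knobs [[-0.1168 -0.0552]
 [-0.0534  0.1221]]
```

Emit:
send_rows([
  [0,0,1,0,0,0,0],
  [0,0,1,0,0,0,0],
  [0,0,1,0,0,0,0],
  [0,0,1,0,0,0,0],
  [0,0,1,0,0,0,0],
  [0,0,1,0,0,0,0],
  [0,0,1,0,0,0,0],
  [0,0,0.5,0,0,0,0],
  [0,0,0.4,0,0,0,0],
  [0,0,0,0,0,0,0],
])

```text
t: 4.9
tcp_pos: [0.4735, -0.1309, 0.0363]
orientation: [[0.988, -0.156, -0.0], [-0.156, -0.988, 0.0], [-0.0, -0.0, -1.0]]
force: [0.5, 1.2, -0.3]
finger_gap: 0.0005
grasp_force: 0.0
```

Emit:
send_rows([
  [0.02,0.28,0,0,0,0,0],
  [0.02,0.28,0,0,0,0,0],
  [0.14,0.28,0,0,0,0,0],
  [0.14,0.28,0,0,0,0,0],
  [0.18,0.28,0,0,0,0,0],
  [0.18,0.28,0,0,0,0,0],
  [0.2,0.24,0,0,0,0,0],
  [0.2,0.24,0,0,0,0,0],
  [0.2,0.2,0,0,0,0,0],
  [0.2,0.2,0,0,0,0,0],
  [0,0,0,0,0,0,0],
])

```text
t: 6.28
tcp_pos: [0.5006, -0.2002, 0.0364]
orientation: [[0.988, -0.156, 0.001], [-0.156, -0.988, -0.0], [0.001, 0.0, -1.0]]
force: [-1.2, 0.1, -0.7]
finger_gap: 0.0007
grasp_force: 0.0
```

Emit:
send_rows([
  [-0.1,-0.3,0,0,0,0,0],
  [0,0,-1,0,0,0,0],
  [0,0,-1,0,0,0,0],
  [0,0,-1,0,0,0,0],
  [0,0,-1,0,0,0,0],
  [0,-1,0,0,0,0,0],
  [-0.1,-1,0,0,0,0,0],
  [-0.1,-1,0,0,0,0,0],
  [-0.1,-1,0,0,0,0,0],
  [-0.1,-1,0,0,0,0,0],
  [-0.1,-1,0,0,0,0,0],
  [-0.1,-1,0,0,0,0,0],
])

```text
t: 7.78
tcp_pos: [0.5107, -0.0153, 0.1364]
orientation: [[0.988, -0.156, -0.0], [-0.156, -0.988, 0.0], [-0.0, -0.0, -1.0]]
force: [0.1, 0.9, 0.4]
finger_gap: 0.0008
grasp_force: 0.0
```

Emit:
send_rows([
  [-0.05,-0.8,0,0,0,0,0],
  [0,0,0,0,0,0,0],
  [0,0,0,0,0,0,0],
])

```text
t: 8.15
tcp_pos: [0.5129, 0.0031, 0.1364]
orientation: [[0.988, -0.156, -0.0], [-0.156, -0.988, -0.0], [-0.0, 0.0, -1.0]]
force: [-0.0, -0.8, 0.1]
finger_gap: 0.0005
grasp_force: 0.0
```

```bash
python3 - <<'E'
from h import *
print(sensors.sense()['tcp_pos'])
im,d,c=grab('wrist'); np.savez('w1.npz',im=im,d=d,**c); cv2.imwrite('pics/w1.png',im)
E
```

```text
[0.5129228  0.00305276 0.13640723]
```

View pics/w1.png

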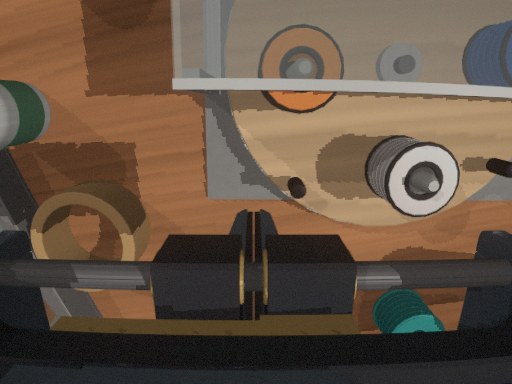

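The turntable has turned: orange is now at (301,68) by the hood edge, the next knob to push is at (297,188), and the grey pin is at (428,183).

```bash
python3 - <<'E'
from h import *
f=np.load('w1.npz'); c={k:f[k] for k in('mtx','distortion','R','t')}
A=np.array([.597,-.133]);y=-.157;R=np.array([[np.cos(y),-np.sin(y)],[np.sin(y),np.cos(y)]])
S=lambda l,z:((ray(c,l,z)[:,:2]-A)@R).round(4)
k=S([(297,190)],.054);p=S([(432,185),(306,67)],.091)
print('K1',k,np.degrees(np.arctan2(k[:,1],k[:,0])),'pins',p,np.degrees(np.arctan2(p[:,1],p[:,0])),'tcp',(np.array([.5129,.0031])-A)@R)
E
```

```text
K1 [[-0.0992  0.0852]] [139.34167573] pins [[-0.0851 -0.0071]
 [-0.0069  0.0875]] [-175.23078642   94.5088509 ] tcp [-0.10434566  0.12127655]
```

Emit:
send_rows([
  [0,0,1,0,0,0,0],
  [0,0,1,0,0,0,0],
  [0,0,1,0,0,0,0],
  [0,0,1,0,0,0,0],
  [0,0,0,0,0,0,0],
  [0.06,0.32,0,0,0,0,0],
  [0.06,0.32,0,0,0,0,0],
  [-0.26,0.38,0,0,0,0,0],
  [-0.26,0.38,0,0,0,0,0],
  [-0.2,0.42,0,0,0,0,0],
  [-0.2,0.42,0,0,0,0,0],
  [-0.12,0.44,0,0,0,0,0],
])

```text
t: 9.7
tcp_pos: [0.4794, -0.0601, 0.0364]
orientation: [[0.988, -0.156, -0.0], [-0.156, -0.988, 0.0], [-0.0, -0.0, -1.0]]
force: [-0.4, 1.3, -0.1]
finger_gap: 0.0006
grasp_force: 0.5
```

Emit:
send_rows([
  [-0.12,0.44,0,0,0,0,0],
  [-0.04,0.46,0,0,0,0,0],
  [-0.04,0.46,0,0,0,0,0],
  [0.04,0.46,0,0,0,0,0],
  [0.04,0.46,0,0,0,0,0],
  [0.12,0.44,0,0,0,0,0],
  [0.12,0.44,0,0,0,0,0],
  [0.2,0.42,0,0,0,0,0],
  [0.2,0.42,0,0,0,0,0],
  [0.17,0.25,0,0,0,0,0],
  [0.17,0.25,0,0,0,0,0],
  [0.17,0.25,0,0,0,0,0],
])

```text
t: 11.2
tcp_pos: [0.4872, -0.181, 0.0364]
orientation: [[0.988, -0.156, -0.0], [-0.156, -0.988, 0.0], [-0.0, -0.0, -1.0]]
force: [-0.2, 0.8, -0.8]
finger_gap: 0.0005
grasp_force: 0.4
```

Emit:
send_rows([
  [0.12,0.12,0,0,0,0,0],
  [0.1,0.1,0,0,0,0,0],
  [0.1,0.1,0,0,0,0,0],
  [0,0,0,0,0,0,0],
])

```text
t: 11.7
tcp_pos: [0.4938, -0.19, 0.0364]
orientation: [[0.988, -0.156, 0.0], [-0.156, -0.988, -0.0], [0.0, 0.0, -1.0]]
force: [-0.4, -0.9, -0.0]
finger_gap: 0.0005
grasp_force: 0.0
```

Emit:
send_rows([
  [-0.05,-0.1,0,0,0,0,0],
  [0,0,-1,0,0,0,0],
  [0,0,-1,0,0,0,0],
  [0,0,-1,0,0,0,0],
  [0,0,-1,0,0,0,0],
  [-0.4,-0.7,-1,0,0,0,0],
  [-0.4,-0.7,-1,0,0,0,0],
  [-0.4,-0.7,-1,0,0,0,0.5],
  [-0.45,-0.7,-1,0,0,0,1],
  [0,0,0,0,0,0,1],
  [0,0,0,0,0,0,1],
  [0,0,0,0,0,0,1],
])

```text
t: 13.2
tcp_pos: [0.4627, -0.1119, 0.2355]
orientation: [[0.988, -0.156, -0.001], [-0.156, -0.988, 0.0], [-0.001, -0.0, -1.0]]
force: [0.6, -0.5, -0.2]
finger_gap: 0.0474
grasp_force: 0.0
```

```bash
python3 - <<'E'
from h import *
print(sensors.sense()['tcp_pos'])
im,d,c=grab('wrist'); np.savez('w2.npz',im=im,d=d,**c); cv2.imwrite('pics/w2.png',im)
E
```

```text
[ 0.46274605 -0.11192625  0.23554978]
```

View pics/w2.png

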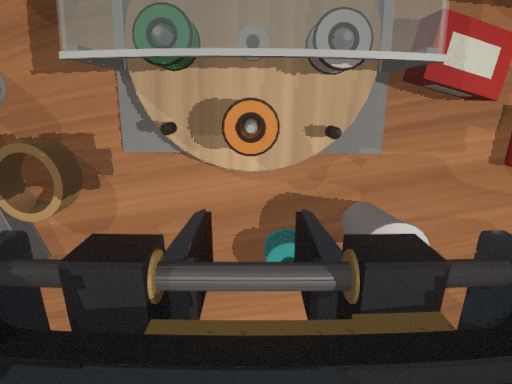

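The orange spool now stands front and centre at (251,127), well clear of the hood edge at row 54. The grey and green spools are under the hood.

```bash
python3 - <<'E'
from h import *
f=np.load('w2.npz'); c={k:f[k] for k in('mtx','distortion','R','t')};im=f['im']
h=cv2.cvtColor(im,cv2.COLOR_BGR2HSV);m=cv2.inRange(h,(5,150,150),(20,255,255));m[:90]=0;m[170:]=0;m[:,:215]=0;m[:,290:]=0
(u,v),r=cv2.minEnclosingCircle(np.argwhere(m)[:,::-1].astype(np.float32));print(u,v,r,np.argwhere(m).mean(0))
w=ray(c,[(u,v),(u+r,v)],.076);print(w,np.linalg.norm(w[1]-w[0]))
t=np.array([.46274605,-.11192625]);D=w[0,:2]-t
s=sensors.sense();O=s['orientation'];print('tool mm',(np.array([*D,0])@O*1000).round(1)[:2])
A=np.array([.597,-.133]);y=-.157;R=np.array([[np.cos(y),-np.sin(y)],[np.sin(y),np.cos(y)]]);print('stand',(w[0,:2]-A)@R, 'pin',(ray(c,[(252,127)],.091)[:,:2]-A)@R)
W=world(c,f['d']);print('z top',np.median(W[m>0],0))
E
```

```text
250.45529174804688 126.61788940429688 26.977266311645508 [126.49137931 250.48143236]
[[ 0.51302034 -0.1170306   0.076     ]
 [ 0.50875267 -0.14418665  0.076     ]] 0.02748933721179046
tool mm [50.5 -2.8]
stand [-0.08544369  0.00264228] pin [[-0.08465146  0.00102558]]
z top [ 0.51371849 -0.11721454  0.07669195]
```

Emit:
send_rows([
  [0.68,-0.04,0,0,0,0,1],
  [0.67,-0.04,0,0,0,0,1],
  [0.67,-0.03,1,0,0,0,1],
  [0,0,1,0,0,0,1],
  [0,0,0,0,0,0,1],
  [0,0,1,0,0,0,1],
  [0,0,1,0,0,0,1],
  [0,0,1,0,0,0,1],
  [0,0,1,0,0,0,1],
  [0,0,1,0,0,0,1],
  [0,0,1,0,0,0,1],
  [0,0,0,0,0,0,1],
])

```text
t: 14.75
tcp_pos: [0.5134, -0.1168, 0.0359]
orientation: [[0.988, -0.156, -0.002], [-0.156, -0.988, 0.001], [-0.002, -0.0, -1.0]]
force: [-0.1, 0.3, -0.1]
finger_gap: 0.0911
grasp_force: 0.0
```

Emit:
send_rows([
  [0,0,0,0,0,0,0.75],
  [0,0,0,0,0,0,0.7],
  [0,0,0,0,0,0,0.5],
  [0,0,0,0,0,0,0.3],
  [0,0,0,0,0,0,0.3],
  [0,0,0,0,0,0,0.3],
  [0,0,0,0,0,0,0.3],
  [0,0,0,0,0,0,0.3],
], force=30)

```text
t: 15.75
tcp_pos: [0.5136, -0.1169, 0.037]
orientation: [[0.988, -0.156, 0.001], [-0.156, -0.988, -0.0], [0.001, 0.0, -1.0]]
force: [-1.4, -0.1, 8.3]
finger_gap: 0.0598
grasp_force: 30.0
```

Emit:
send_rows([
  [0,0,-0.3,0,0,0,0.3],
  [0,0,-0.5,0,0,0,0.3],
  [0,0,-0.6,0,0,0,0.3],
  [0,0,-0.6,0,0,0,0.3],
  [0,0,-0.6,0,0,0,0.3],
  [0,0,-0.6,0,0,0,0.3],
  [0,0,-0.6,0,0,0,0.3],
  [0,0,-0.8,0,0,0,0.3],
  [0,0,-0.8,0,0,0,0.3],
  [0,0,0,0,0,0,0.3],
])

```text
t: 17.0
tcp_pos: [0.5141, -0.117, 0.1729]
orientation: [[0.988, -0.156, 0.003], [-0.156, -0.988, -0.001], [0.003, 0.0, -1.0]]
force: [-0.5, 0.3, -2.9]
finger_gap: 0.0598
grasp_force: 30.0
```

```bash
python3 - <<'E'
from h import *
im,d,c=grab('wrist'); im2,_,c2=grab('scene'); im3,_,_=grab('top')
cv2.imwrite('pics/w3.png',np.vstack([np.hstack([cv2.resize(im,(400,300)),cv2.resize(im2,(400,300))]),cv2.resize(im3[90:240,90:350],(800,300))]))
print(sensors.sense()['force'])
E
```

```text
[-0.30782654 -0.50219504 -2.71543582]
```

View pics/w3.png

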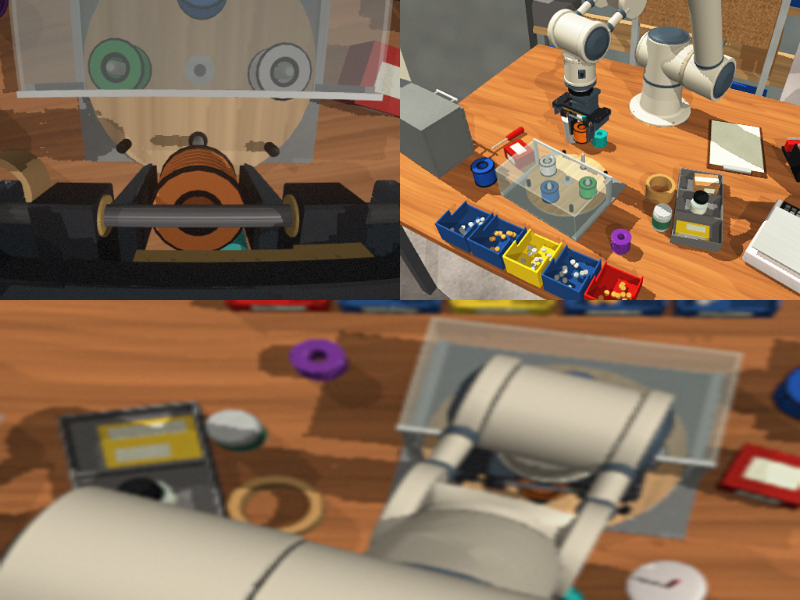

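The spool is off its pin and hangs straight in the grip, and the other three are still on theirs. Next I turn to the tray's yaw and carry it across.

Emit:
send_rows([
  [0,0,-0.32,0,0,-0.84,0.3],
  [0,0,-0.32,0,0,-0.84,0.3],
  [0,0,-0.32,0,0,-0.84,0.3],
  [0,0,-0.32,0,0,-0.84,0.3],
  [0,0,-0.32,0,0,-0.84,0.3],
  [0.2,-0.9,0,0,0,0,0.3],
  [0.2,-0.9,0,0,0,0,0.3],
  [0.2,-0.9,0,0,0,0,0.3],
  [0.2,-0.9,0,0,0,0,0.3],
  [0.2,-0.9,0,0,0,0,0.3],
  [0.2,-0.9,0,0,0,0,0.3],
  [0.2,-0.9,0,0,0,0,0.3],
])

```text
t: 18.65
tcp_pos: [0.5142, 0.0453, 0.2104]
orientation: [[0.978, 0.208, -0.002], [0.208, -0.978, 0.0], [-0.002, -0.0, -1.0]]
force: [0.4, 0.6, -2.2]
finger_gap: 0.0599
grasp_force: 30.0
```

Emit:
send_rows([
  [0.2,-0.9,0,0,0,0,0.3],
  [0.2,-0.9,0,0,0,0,0.3],
  [0.2,-0.9,0,0,0,0,0.3],
  [0.2,-0.9,0,0,0,0,0.3],
  [0.2,-0.9,0,0,0,0,0.3],
  [0.2,-0.9,0,0,0,0,0.3],
  [0.2,-0.9,0,0,0,0,0.3],
  [0.2,-0.9,0,0,0,0,0.3],
  [0.2,-0.9,0,0,0,0,0.3],
  [0.2,-0.9,0,0,0,0,0.3],
  [0.2,-0.9,0,0,0,0,0.3],
  [0,0,0,0,0,0,0.3],
])

```text
t: 20.15
tcp_pos: [0.5168, 0.2998, 0.211]
orientation: [[0.978, 0.21, -0.0], [0.21, -0.978, 0.0], [-0.0, -0.0, -1.0]]
force: [0.3, -1.3, -3.2]
finger_gap: 0.0596
grasp_force: 30.0
```

```bash
python3 - <<'E'
from h import *
s=sensors.sense();print(s['tcp_pos'],s['qpos'],s['finger_gap'])
im,d,c=grab('wrist'); np.savez('w4.npz',im=im,d=d,**c); cv2.imwrite('pics/w4.png',im)
h=cv2.cvtColor(im,cv2.COLOR_BGR2HSV);m=cv2.inRange(h,(22,110,90),(36,255,255));m[200:]=0
n,l,st,ce=cv2.connectedComponentsWithStats(m);print(st[1:][st[1:,4]>100])
E
```

```text
[0.51677835 0.29979332 0.21100042] [4.25615649e-01 4.57475613e-01 1.41976324e+00 2.34678260e-04
 1.26455114e+00 1.78488669e+00] 0.05962992013223268
[[ 212   55   95   69 3704]]
```

View pics/w4.png

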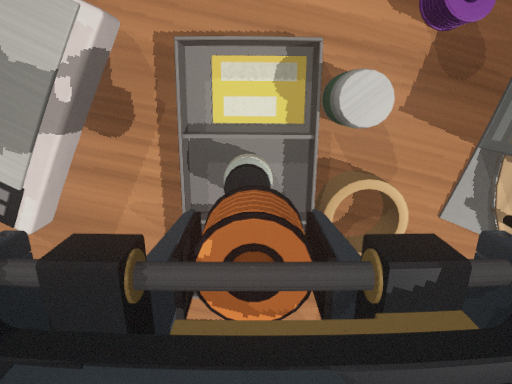

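The ticket is fully visible at columns 212-306, rows 55-124, and lines up with the tool. The tin stands beside the bay at (358,98).

```bash
python3 - <<'E'
from h import *
f=np.load('w4.npz'); c={k:f[k] for k in('mtx','distortion','R','t')}
s=sensors.sense();O=np.array(s['orientation']);T=np.array(s['tcp_pos'])
q=ray(c,[(212,55),(306,56),(304,124),(212,122)],.006);L=(q-T)@O
print(q.round(4),'\ntool mm',(L*1000).round(1)[:,:2],'centre',(L.mean(0)*1000).round(1),q.mean(0))
t=ray(c,[(362,98)],.075);print('tin',((t-T)@O*1000).round(1))
w=ray(c,[(179,38),(319,38),(315,136),(182,136)],.038);print('bay',((w-T)@O*1000).round(1)[:,:2])
E
```

```text
[[0.6304 0.371  0.006 ]
 [0.6514 0.269  0.006 ]
 [0.5783 0.2529 0.006 ]
 [0.5581 0.3575 0.006 ]] 
tool mm [[126.3 -46.7]
 [125.5  57.4]
 [ 50.7  57.8]
 [ 52.9 -48.7]] centre [ 88.8   4.9 205. ] [0.60455426 0.31260715 0.006     ]
tin [[ 79.9 100.7 136.1]]
bay [[138.8 -75.8]
 [138.8  65. ]
 [ 40.2  65.1]
 [ 40.2 -77.4]]
```

Emit:
send_rows([
  [0.9,0.03,0,0,0,0,0.3],
  [0.9,0.03,0,0,0,0,0.3],
  [0.9,0.03,0,0,0,0,0.3],
  [0.85,0.03,0,0,0,0,0.3],
  [0,0,1,0,0,0,0.3],
  [0,0,1,0,0,0,0.3],
  [0,0,1,0,0,0,0.3],
  [0,0,1,0,0,0,0.3],
  [0,0,0.8,0,0,0,0.3],
  [0,0,0.8,0,0,0,0.3],
  [0,0,0.6,0,0,0,0.3],
  [0,0,0.5,0,0,0,0.3],
])

```text
t: 21.7
tcp_pos: [0.6044, 0.3133, 0.0433]
orientation: [[0.978, 0.208, -0.0], [0.208, -0.978, -0.0], [-0.0, 0.0, -1.0]]
force: [0.5, -0.3, -3.4]
finger_gap: 0.0594
grasp_force: 30.0
```

Emit:
send_rows([
  [0,0,0.4,0,0,0,0.3],
  [0,0,0.3,0,0,0,0.3],
  [0,0,0.15,0,0,0,0.3],
  [0,0,0,0,0,0,0.3],
])

```text
t: 22.2
tcp_pos: [0.6043, 0.3137, 0.0227]
orientation: [[0.978, 0.208, 0.0], [0.208, -0.978, 0.0], [0.0, -0.0, -1.0]]
force: [0.2, -0.1, -2.9]
finger_gap: 0.0598
grasp_force: 30.0
```

Emit:
send_rows([
  [0,0,0.08,0,0,0,0.3],
  [0,0,0.08,0,0,0,0.3],
  [0,0,0,0,0,0,0.3],
])

```text
t: 22.58
tcp_pos: [0.6043, 0.3136, 0.0186]
orientation: [[0.978, 0.208, -0.0], [0.208, -0.978, -0.0], [-0.0, 0.0, -1.0]]
force: [-0.2, 0.1, -2.2]
finger_gap: 0.0599
grasp_force: 30.0
```

Emit:
send_rows([
  [0,0,0.06,0,0,0,0.3],
  [0,0,0,0,0,0,0.3],
])

```text
t: 22.82
tcp_pos: [0.6044, 0.3136, 0.0171]
orientation: [[0.978, 0.208, 0.0], [0.208, -0.978, 0.0], [0.0, -0.0, -1.0]]
force: [-0.3, 0.3, -2.5]
finger_gap: 0.0596
grasp_force: 30.0
```

Emit:
send_rows([
  [0,0,0.06,0,0,0,0.3],
  [0,0,0,0,0,0,0.3],
])

```text
t: 23.08
tcp_pos: [0.6044, 0.3136, 0.017]
orientation: [[0.978, 0.208, 0.001], [0.208, -0.978, 0.0], [0.001, -0.0, -1.0]]
force: [-6.1, -2.7, 16.4]
finger_gap: 0.0601
grasp_force: 30.0
```

Emit:
send_rows([
  [0,0,0.04,0,0,0,0.3],
  [0,0,0,0,0,0,0.3],
])

```text
t: 23.32
tcp_pos: [0.6045, 0.3137, 0.0169]
orientation: [[0.978, 0.208, 0.001], [0.208, -0.978, 0.0], [0.001, -0.0, -1.0]]
force: [-10.3, -3.7, 31.0]
finger_gap: 0.0602
grasp_force: 30.0
```

The spool is down on the ticket. I take the load off and open.

Emit:
send_rows([
  [0,0,-0.08,0,0,0,0.3],
  [0,0,0,0,0,0,0.3],
  [0,0,0,0,0,0,0.68],
  [0,0,0,0,0,0,0.72],
  [0,0,0,0,0,0,0.78],
  [0,0,0,0,0,0,0.8],
  [0,0,0,0,0,0,0.8],
])

```text
t: 24.2
tcp_pos: [0.6043, 0.3136, 0.0166]
orientation: [[0.978, 0.208, -0.0], [0.208, -0.978, -0.0], [-0.0, -0.0, -1.0]]
force: [-0.0, -0.3, 0.1]
finger_gap: 0.0727
grasp_force: 0.0
```

Emit:
send_rows([
  [0,0,-0.3,0,0,0,0.8],
  [0,0,-0.6,0,0,0,0.8],
  [0,0,-1,0,0,0,0.8],
  [0,0,-1,0,0,0,0.8],
  [0,0,-1,0,0,0,0.8],
  [0,0,-1,0,0,0,0.8],
  [0,0,-1,0,0,0,0.8],
  [-0.9,0,-0.6,0,0,0,0.8],
  [-0.9,0,0,0,0,0,0.8],
  [-0.9,0,0,0,0,0,0.8],
  [-0.5,0,0,0,0,0,0.8],
  [0,0,0,0,0,0,0.8],
])

```text
t: 25.7
tcp_pos: [0.5259, 0.297, 0.18]
orientation: [[0.978, 0.209, 0.001], [0.209, -0.978, 0.0], [0.001, -0.0, -1.0]]
force: [0.2, 0.5, 0.7]
finger_gap: 0.0729
grasp_force: 0.0
```

```bash
python3 - <<'E'
from h import *
s=sensors.sense();print(s['t'],s['tcp_pos'])
im,d,c=grab('wrist'); im2,_,c2=grab('scene')
cv2.imwrite('pics/w5.png',np.hstack([cv2.resize(im,(400,300)),cv2.resize(im2,(400,300))]))
h=cv2.cvtColor(im,cv2.COLOR_BGR2HSV);m=cv2.inRange(h,(5,150,120),(19,255,255));m[200:]=0;m[:,:200]=0;m[:,320:]=0
W=world(c,d);k=(m>0)&(W[...,2]>.05);p=W[k];print(k.sum(),p.mean(0),p[:,2].min(),p[:,2].max())
A=np.c_[p[:,:2],np.ones(len(p))];print('tilt',np.linalg.lstsq(A,p[:,2],rcond=None)[0][:2])
(u,v),r=cv2.minEnclosingCircle(np.argwhere(k)[:,::-1].astype(np.float32));print(u,v,r,ray(c,[(u,v)],.056))
E
```

```text
25.7 [0.52594048 0.29703124 0.17995356]
2139 [0.60393696 0.31368914 0.05832848] 0.05060781680284901 0.3510017946412517
tilt [-0.02514283 -0.00365647]
253.46633911132812 96.72435760498047 31.761510848999023 [[0.60406744 0.31361224 0.056     ]]
```

View pics/w5.png

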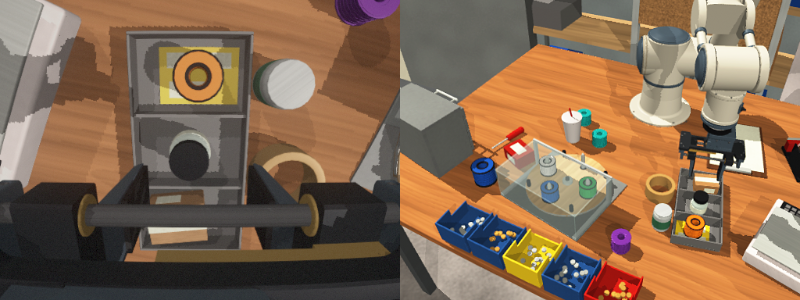

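The orange spool stands upright on the ticket, about 1 mm from its centre. The other three spools are on their pins, nothing else appears to have moved, and the gripper is clear, so I hand in the job.

```bash
python3 -c "
from workcell import env
print(env.finish_job())"
```

```text
the job is handed in; nothing more can be done
None
```

The job is handed in: the orange spool stands upright on the yellow ticket, measured about 1 mm from its centre, with the grey, blue and green spools still on their pins and nothing else seen to have moved; the hand-in returned no verdict.

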